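# Third hand for a shelf bracket: sort, then press against the sprung stop

### The arm

A 6-joint arm with a two-finger parallel gripper is mounted at the origin on a cart in front of the work surface, level with it; the furniture and walls round the work are solid. World frame = base frame: x ahead of the robot, y to its left, z up, the work surface at z = 0. Lengths are in m, angles in rad, forces in N, time in s.
With the tool pointing down it reaches from about 0.375 to 0.9 m from the base axis. Payload 3.1 kg.
Tool frame: the origin (TCP) lies midway between the tips of the shut fingers; the grasp point (between the pads) lies robot.grip_depth behind it (robot.grip_depth is the distance from the TCP to the grasp point, in m); z points along the fingers, y is the line along which they close (so a half turn about z gives the same grasp; the last joint's range is limited). The gripper opens to 87 mm and grips with 3 to 60 N. Pads are 19 mm wide; open, the fingers measure 117 mm over their backs; the gripper's body (75 mm by 190 mm) begins 51 mm behind the grasp point.
Start: joints at [-0.178, 0.527, 1.433, -0, 1.181, -0.178], TCP at [0.625, 0, 0.223] pointing down, gripper open.
Joint ranges: [-3.08, 3.08], [-0.75, 2.2], [0.22, 2.44], [-1.43, 4.57], [0, 2.65], [-2.85, 2.85]. Speed limits (rad/s): [2.79, 2.79, 3.14, 3.14, 3.14, 3.14].

### API

Orientations are given as a unit quaternion [x, y, z, w].
In Python, from rig import robot, optics, get_obs gives the robot as it stands (robot), with the cameras (optics) and the readings as plain functions.
- The arm moves only by the tool nudge_tcp, called after "Call:" by a JSON object that holds its "name" and its "arguments". Schema: {"type":"object","properties":{"ticks":{"type":"array","items":{"type":"object","properties":{"trans":{"type":"array","items":{"type":"number"},"minItems":3,"maxItems":3},"yaw":{"type":"number"}},"additionalProperties":false},"minItems":1,"maxItems":20},"finger_gap":{"type":"number"},"squeeze":{"type":"number"},"only":{"type":"string"},"quiet":{"type":"boolean"},"lines":{"type":"string"}},"required":["ticks"],"additionalProperties":false}. ticks is a list of rows, 1 to 20 of them, each an object with the fields trans (a list: dx, dy, dz in m), yaw (a turn about the tool's z in rad); a field left out counts as zero; each row shifts and turns the commanded pose from where the row before left it, along the tool's axes as they then stand; what a row does not reach is not made up. A row lasts 1/12 s, in which the tool goes at most 0.0417 m and 0.125 rad, less where a joint would pass 70% of its speed; a pose out of reach is approached as far as the arm can. finger_gap is the finger opening in m, set as the call begins (left out keeps the last). The fingers move at their own pace and stop on an object; squeeze is the grip in N (left out, the last holds). Time passes only in rows, so rows that do not move let the fingers close. The tool returns the time, the measured TCP pose, the force, the opening and the grip force at its end. only (a regular expression) keeps the lines of the reply that match it, lines (a string "A,B") keeps lines A to B, and quiet returns only ok. Input that does not fit is refused with a message, and nothing moves.
- get_obs(): the state, without advancing time (a new reading comes with each control period).
- optics.camera(name): name is "scene" or "side" or "wrist"; returns a dict with "img" (480x640x3 uint8, red, green, blue), "fx", "fy", "cx", "cy" (pixels), "xyz" and "attitude" of the camera in the world. Camera axes: x right, y down, z forward; pixel columns grow to the right and rows downward; lengths in m; the calibration is good to about 2 mm. The wrist camera is an equidistant fisheye: a pixel r from the principal point sees the ray r / f radians off the axis. A picture is of the moment at which its call begins. There is no depth.
- robot.hand_in(): hands the job in; it is judged then, once.
The state is a dict: "time": time; "q": joint angles; "joint_velocities": joint speeds; "joint_torque": joint torques, N m; "position": TCP position; "tool_rot": TCP orientation; "ft_force": force on the tool from outside, world axes, zero at the start; "moment": the same for the moment, N m; "grip_width": finger opening in m; "grip_force": force on a finger pad.
Only numpy, scipy, OpenCV 4.12 (cv2) and the standard library are available. Lean on these libraries where they do the work, as an engineer would, in place of code of your own. Each camera call takes 0.05 s, during which the arm holds its last target. There are 200 camera calls.

### The job

Sort the two wooden shelf brackets by their tags: first put the one with the red tag into the red reject tray, standing upright on its floor, and let go of it; then take the one with the green tag, set it flat on the press jig's board between the white lines with its upright front plate towards the black stop, and slide it against the stop until the pointer stands in the green part of the scale (steady push of about 6 to 7 N), never driving the stop to the end of its travel. Finish while still gripping the green-tagged bracket and keeping that steady push, square and flat on the board, so that I can screw it, and leave the other things on the table where they are.

Things in the scene. Friction and masses are not known exactly. Their poses are not given: they have to be found in the camera images.
- bracket_pass: loose wooden L-shaped shelf bracket, 140 g, green tag (24x46 mm) on top of its tail at x = -33 mm. Origin: centre of the underside. Base 96 (x) x 54 (y) x 12 mm; at its +x end a front plate 12 mm thick, 54 wide, 54 mm high (front face at x = 48 mm); behind it a grip rib along x. Starts upright on the table, +x pointing away from the robot within 0.4 rad
- bracket_reject: loose wooden L-shaped shelf bracket, 140 g, red tag (24x46 mm) on top of its tail at x = -33 mm. Origin: centre of the underside. Base 96 (x) x 54 (y) x 12 mm; at its +x end a front plate 12 mm thick, 54 wide, 54 mm high (front face at x = 48 mm); behind it a grip rib along x. Starts upright on the table, +x pointing away from the robot within 0.4 rad
- bracket_pass_grip (a point): where to pinch the green-tagged bracket from above, across its y: on its rib, straight above its origin, 36 mm above the underside (fingertips then clear the base). Rib 16 mm thick in y, from x = -17 to +37 mm, its top at 50 mm
- bracket_reject_grip (a point): where to pinch the red-tagged bracket from above, across its y: on its rib, straight above its origin, 36 mm above the underside (fingertips then clear the base). Rib 16 mm thick in y, from x = -17 to +37 mm, its top at 50 mm
- bracket_pass_front (a point): point on the middle of the green-tagged bracket's front face, 48 mm ahead (+x) of its origin, 25 mm above its underside
- press_jig: fixed press jig, yaw within 0.2 rad. Origin on its underside, below the stop's black face at rest; +x is the pushing direction, away from the robot. Plywood board x = -100 to +120 mm, 90 mm wide, top 12 mm above the origin. White lines at y = +-31 mm bound the lane before the stop. Grey spring housing at x = 54 to 116 mm, 42 mm high. A bracket with its origin at x = -48 mm just touches the stop
- stop_travel (a joint): travel of the sprung stop along the jig's +x, in m: 0 at rest, 0.036 at its end. Spring 350 N/m from 0 N at rest. A black T-shaped pointer moves with the stop over the scale: green is 0.012 to 0.026 (4.2 to 9.1 N), middle 0.019 (6.7 N)
- stop_face: black face plate of the stop, 64 mm wide (y), from 14 to 50 mm above the jig's underside, 8 mm thick; origin at the jig's origin at rest and moves with the stop; its face is at its x = 0
- scale_green_mid (a point): middle of the green part of the scale (white, green, red along +x) on the housing's top, 81 mm ahead of the jig's origin; the pointer's cross-bar, 62 mm ahead of the stop's face, is over it at a travel of 0.019
- reject_tray: fixed red open tray (the reject nest), outside 136 (x) x 90 (y) x 14 mm, walls and floor 5 mm thick, inside 126 x 80 mm; origin at the centre of its underside; yaw within 0.15 rad; lay the bracket lengthwise along its x
- pepper: bystander, loose: glass shaker with grey lid, 44 mm across, 90 mm tall, front left
- vase: bystander, loose: cream vase, 78 mm across, 180 mm tall, back left
- spice_green: bystander, loose: spice jar with red cap and green label, 45 mm across, 106 mm tall, at the back
- spice_brown: bystander, loose: spice jar with red cap and brown label, 45 mm across, 106 mm tall, at the back

How it is judged:
On the way, in this order (a step that is already met when the one before it is completed fails the run):
1. the red-tagged bracket stands in the red tray, released and at rest (x of bracket_reject in the frame of reject_tray between -0.02 and 0.02 m and y of bracket_reject in the frame of reject_tray between -0.02 and 0.02 m and z of bracket_reject in the frame of reject_tray between 0.001 and 0.01 m and angle between bracket_reject's own z axis and vertical below 0.12 rad and linear speed of bracket_reject below 0.02 m/s and contact force between bracket_reject and the fingers below 0.2 N), for 0.3 s.
2. the green-tagged bracket, gripped, presses the stop into the green part of the scale (value of joint stop_travel between 0.012 and 0.026 m and contact force between bracket_pass and stop_face between 3.5 and 10 N and x of bracket_pass_front in the frame of press_jig between 0.008 and 0.03 m and y of bracket_pass in the frame of press_jig between -0.012 and 0.012 m and z of bracket_pass in the frame of press_jig between 0.008 and 0.017 m and angle between the x axis of bracket_pass and the x axis of press_jig, either way round below 0.12 rad and angle between bracket_pass's own z axis and vertical below 0.1 rad and contact force between bracket_pass and the fingers above 2 N and contact force between each of the arm, the fingers and stop_face below 0.5 N and linear speed of bracket_pass below 0.02 m/s), for 0.5 s.
At the end, for the whole second after the job is handed in: Red-tagged bracket upright in the tray (20 mm, 0.12 rad), released. Green-tagged one gripped, flat on the board (5 mm, 0.1 rad), within 12 mm of mid-lane, square (0.12 rad), at rest, front plate alone pressing the stop with 3.5 to 10 N, travel 0.012 to 0.026 (all of step 1 and all of step 2); the arm keeps its last pose, push and grip.
It fails at once if the stop is driven to the end of its travel (over 0.034) (value of joint stop_travel above 0.034 m).
It fails at once if a bystander is moved by more than 30 mm or tipped (distance of any of pepper, vase, spice_green, spice_brown from where it was at the start of the episode above 0.03 m or angle between any of pepper, vase, spice_green, spice_brown's own z axis and vertical above 0.4 rad).
It also fails if it takes over 54 s, if anything falls off the work surface, if the arm or the gripper's body presses on something with over 40 N, if the wrist force passes 120 N, or if a joint passes its speed limit or range.

## Working session

There is one attempt and no reset: what is moved stays moved. The work goes in short steps, Python scripts to look and compute and a tool call to move; the robot and the scene stay as the last step left them, time stands still between calls to the robot, and variables do not carry over. Pictures are saved under pics/ and viewed, at most 10 in all, crops included, and the job is handed in when it is done.

```bash
ls; mkdir -p pics
```

Run:
```python
from rig import robot, optics, get_obs
import cv2,numpy as np
np.set_printoptions(precision=4,suppress=True)
for n in ["scene","side","wrist"]:
    c=optics.camera(n); cv2.imwrite(f"pics/{n}0.png",c["img"][:,:,::-1])
    print(n,{k:v for k,v in c.items() if k!="img"})
print(get_obs(),robot.grip_depth)
```

```text
pics
rig.py
scene {'fx': 620.0217679907296, 'fy': 620.0217679907296, 'cx': 310.1529855896158, 'cy': 246.90858541388963, 'xyz': array([ 0.0393, -0.777 ,  0.6833]), 'attitude': array([ 0.8469, -0.2127,  0.1284, -0.4702])}
side {'fx': 442.1417420682447, 'fy': 442.1417420682447, 'cx': 314.86288491518974, 'cy': 242.95947375558288, 'xyz': array([ 0.5179, -0.6576,  0.4577]), 'attitude': array([ 0.8557, -0.012 ,  0.0102, -0.5172])}
wrist {'fx': 371.64829954431775, 'fy': 371.64829954431775, 'cx': 318.9988122239668, 'cy': 238.41093524768723, 'xyz': array([0.6247, 0.0773, 0.3835]), 'attitude': array([ 0.9896,  0.0002, -0.0011,  0.1437])}
{'time': 0.15, 'q': array([-0.1785,  0.5283,  1.4336, -0.    ,  1.1814, -0.1785]), 'joint_velocities': array([-0.0015, -0.0045, -0.0026,  0.0016,  0.0007, -0.0005]), 'joint_torque': array([  0.0009, -44.0429, -17.6842,   0.0634,   0.0553,  -0.0001]), 'position': array([0.6244, 0.0001, 0.2218]), 'tool_rot': array([ 0.7071,  0.7071, -0.0005, -0.0007]), 'ft_force': array([0.4202, 0.0862, 0.7245]), 'moment': array([-0.0009,  0.0284, -0.0283]), 'grip_force': 0.0, 'grip_width': 0.08694684699808744} 0.0187
```

View pics/scene0.png

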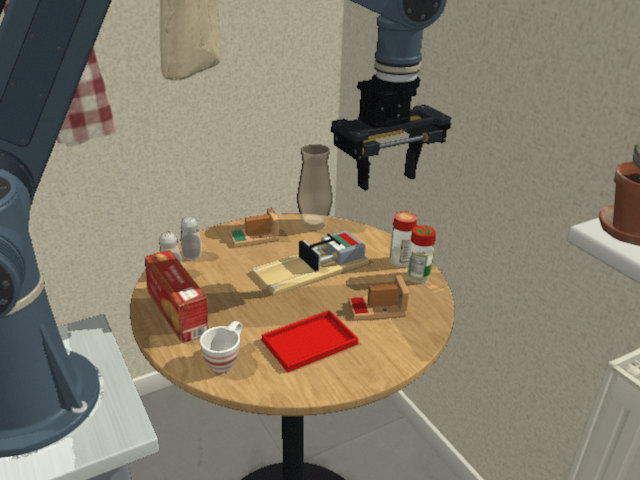

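View pics/side0.png

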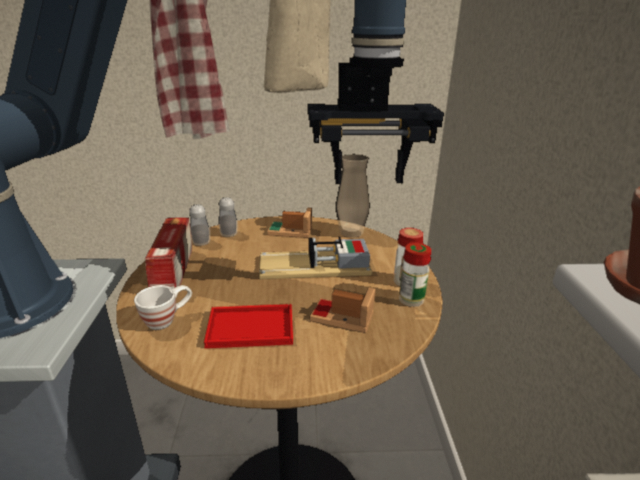

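View pics/wrist0.png

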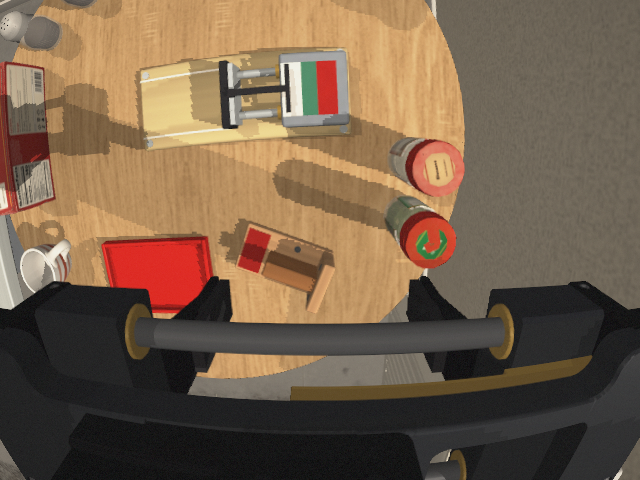

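The wrist view shows the jig (140–350, 50–148), red bracket (tag at 255,250), tray (160,273), and jars at right. The scene view shows the green bracket (tag at 238,237) near the vase (315,190). In the side view the green tag is at (277,227) and the tray at (250,326).

Create h.py:
```python
import cv2,numpy as np
from scipy.spatial.transform import Rotation as R
from rig import robot, optics, get_obs
np.set_printoptions(precision=4,suppress=True)
def cast(c,n,uv,z):
    uv=np.asarray(uv,float).reshape(-1,2); a=(uv-[c["cx"],c["cy"]])/[c["fx"],c["fy"]]
    if n=="wrist":
        r=np.linalg.norm(a,axis=1,keepdims=True)+1e-12; d=np.hstack([a/r*np.sin(r),np.cos(r)])
    else: d=np.hstack([a,np.ones((len(a),1))])
    d=R.from_quat(c["attitude"]).apply(d); o=np.asarray(c["xyz"])
    return (o+d*((z-o[2])/d[:,2])[:,None])[:,:2]
def masks(img):
    h=cv2.cvtColor(img,cv2.COLOR_RGB2HSV); H,S,V=[h[:,:,i].astype(int) for i in range(3)]
    return dict(red=((H<6)|(H>174))&(S>190)&(V>90), green=(H>65)&(H<95)&(S>100)&(V>40),
      black=(V<45), white=(S<45)&(V>170))
def blobs(m,amin=40):
    cs,_=cv2.findContours(m.astype(np.uint8),cv2.RETR_EXTERNAL,cv2.CHAIN_APPROX_NONE)
    return [k[:,0,:] for k in cs if cv2.contourArea(k)>amin]
def rect(p):  # centre, long side dir (rad), long, short
    b=cv2.boxPoints(cv2.minAreaRect((p*1000).astype(np.float32)))/1000
    e=[b[1]-b[0],b[2]-b[1]]; l=sorted(e,key=np.linalg.norm)
    return b.mean(0),np.arctan2(l[1][1],l[1][0]),np.linalg.norm(l[1]),np.linalg.norm(l[0])
```

Run:
```python
from h import *
for n in ["scene","side","wrist"]:
    c=optics.camera(n); M=masks(c["img"])
    for col in ["red","green"]:
        for k in blobs(M[col]):
            uv=k.mean(0)
            z=0.0125
            if col=="green" and n!="scene" and 0: z=.042
            for z in (0.0125,0.0425):
                if z>.02 and col=="red": continue
                ce,a,l,s=rect(cast(c,n,k,z)); print(n,col,uv.astype(int),"z",z,"c",ce,"ang",round(a,3),"size",round(l,4),round(s,4))
```

```text
scene red [308 340] z 0.0125 c [ 0.4316 -0.0833] ang 0.042 size 0.1413 0.1003
scene red [358 305] z 0.0125 c [ 0.5552 -0.0426] ang 1.212 size 0.0436 0.0219
scene red [165 296] z 0.0125 c [0.2559 0.1364] ang -1.523 size 0.0883 0.0152
scene red [348 239] z 0.0125 c [0.6593 0.1638] ang -1.503 size 0.0465 0.0144
scene red [416 231] z 0.0125 c [0.8113 0.127 ] ang 1.531 size 0.1241 0.0694
scene green [341 240] z 0.0125 c [0.6416 0.163 ] ang -1.524 size 0.0474 0.0114
scene green [341 240] z 0.0425 c [0.6147 0.121 ] ang -1.524 size 0.0452 0.0109
scene green [238 235] z 0.0125 c [0.4595 0.2824] ang 1.372 size 0.0403 0.0198
scene green [238 235] z 0.0425 c [0.4407 0.235 ] ang 1.372 size 0.0385 0.0189
side red [320 312] z 0.0125 c [ 0.5477 -0.0595] ang -0.343 size 0.0224 0.0143
side red [249 326] z 0.0125 c [ 0.4334 -0.0878] ang 0.044 size 0.1352 0.1042
side red [325 303] z 0.0125 c [ 0.5577 -0.032 ] ang -0.234 size 0.0223 0.016
side red [161 268] z 0.0125 c [0.2444 0.0807] ang -1.266 size 0.0979 0.0466
side red [357 246] z 0.0125 c [0.637  0.1744] ang -1.537 size 0.046 0.0158
side red [417 249] z 0.0125 c [0.7635 0.1546] ang 1.548 size 0.1188 0.0518
wrist red [157 268] z 0.0125 c [ 0.436  -0.0798] ang 0.043 size 0.1391 0.0931
wrist red [253 250] z 0.0125 c [ 0.5541 -0.0464] ang 1.212 size 0.0451 0.0227
wrist red [421 236] z 0.0125 c [ 0.7405 -0.0342] ang -0.742 size 0.0659 0.0562
wrist red [326  86] z 0.0125 c [0.6315 0.122 ] ang -1.52 size 0.0534 0.0183
wrist green [422 246] z 0.0125 c [ 0.7351 -0.0419] ang -1.359 size 0.0262 0.0118
wrist green [422 246] z 0.0425 c [ 0.7262 -0.0323] ang -1.359 size 0.0241 0.0109
wrist green [308  87] z 0.0125 c [0.6141 0.121 ] ang -1.541 size 0.0531 0.0138
wrist green [308  87] z 0.0425 c [0.615  0.1175] ang -1.541 size 0.0488 0.0127
```

Call:
{"name": "nudge_tcp", "arguments": {"ticks": [{"trans": [-0.029, -0.02, 0]}, {"trans": [-0.029, -0.02, 0]}, {"yaw": -0.121}, {"yaw": -0.121}, {"yaw": -0.121}, {"yaw": -0.121}, {"yaw": -0.121}, {"yaw": -0.121}, {"yaw": -0.121}, {"yaw": -0.121}, {"yaw": -0.121}, {"yaw": -0.121}, {}, {}], "finger_gap": 0.06, "squeeze": 20}}

```text
time: 1.47
position: [0.5849, -0.0579, 0.2225]
tool_rot: [0.181, 0.983, 0.0, -0.0]
ft_force: [0.6, 0.2, 0.0]
grip_width: 0.0602
grip_force: 0.0
```

Create obs.py:
```python
from h import *
import sys
def obs():
    o=get_obs(); t=R.from_quat(o["tool_rot"]); X=t.as_matrix()
    print("t",o["time"],"p",o["position"],"xyaw",round(np.arctan2(X[1,0],X[0,0]),4),"tilt",round(np.arccos(-X[2,2]),4),"q",o["q"],"F",o["ft_force"],"w",o["grip_width"],"g",o["grip_force"]); return o,t
```

Run:
```python
from obs import *
obs()
c=optics.camera("wrist"); cv2.imwrite("pics/w1.png",c["img"][:,:,::-1])
M=masks(c["img"])
for col in ["red","green"]:
  for k in blobs(M[col]):
    ce,a,l,s=rect(cast(c,"wrist",k,.0125)); print(col,k.mean(0).astype(int),ce,round(a,3),round(l,4),round(s,4))
```

```text
t 1.4667 p [ 0.5849 -0.0579  0.2225] xyaw 2.7776 tilt 0.0001 q [-0.2887  0.4773  1.5285  0.0001  1.136  -1.4956] F [0.6268 0.1811 0.0033] w 0.06015058784888957 g 0.0
red [498 197] [0.6412 0.1311] -1.519 0.0525 0.0186
red [320 175] [ 0.5542 -0.0462] 1.207 0.0444 0.0224
red [246  81] [ 0.4346 -0.0809] 0.043 0.1356 0.0893
green [494 182] [0.6239 0.1303] -1.527 0.0525 0.0136
green [555  12] [0.4589 0.2781] 1.434 0.044 0.0224
```

View pics/w1.png

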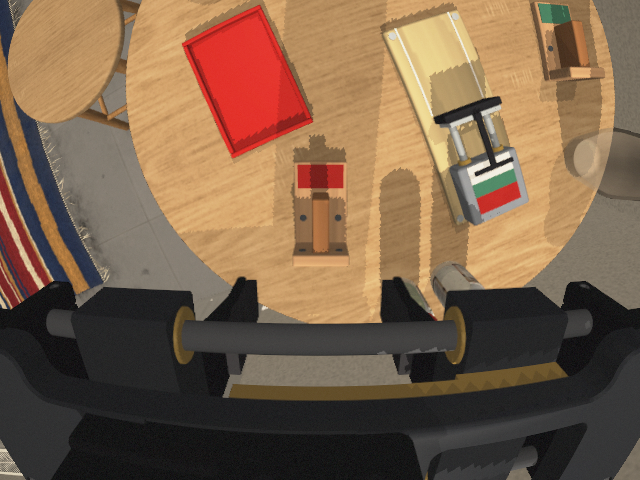

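In this view the red bracket lies along the tool axis (tag 320,175; front plate 320,255), the tray at (246,81) measures 136×89 mm as it should, and the jig's scale sits at (494,182).

Run:
```python
from obs import *
c=optics.camera("scene")
print("jar bases",cast(c,"scene",[(420,281),(402,264),(314,226)],0.0),"lids",cast(c,"scene",[(423,233),(405,217)],.106))
c=optics.camera("wrist"); M=masks(c["img"])
for col in ["green","red"]:
  for k in blobs(M[col]):
    if k.mean(0)[0]>450: print(col,k.mean(0).astype(int),rect(cast(c,"wrist",k,.0425)))
    # board: light yellow
h=cv2.cvtColor(c["img"],cv2.COLOR_RGB2HSV)
for p in [(410,40),(430,80),(420,90),(360,60),(387,34),(455,17)]: print(p,h[p[1],p[0]])
o,t=obs()
def go(p,z): print("tool delta",t.inv().apply(np.array([*p,z])-o["position"]))
go((.585,-.058),.0173)
```

```text
jar bases [[ 0.7119 -0.0189]
 [ 0.7164  0.0464]
 [ 0.6331  0.2624]] lids [[ 0.7083 -0.0135]
 [ 0.715   0.0518]]
green [494 183] (array([0.6148, 0.1172], dtype=float32), np.float32(-1.5242486), np.float32(0.048045307), np.float32(0.01265848))
green [555  13] (array([0.4638, 0.2532], dtype=float32), np.float32(1.3739736), np.float32(0.040648952), np.float32(0.020944042))
red [498 197] (array([0.6307, 0.118 ], dtype=float32), np.float32(-1.5142795), np.float32(0.048171796), np.float32(0.017083086))
(410, 40) [ 23  99 235]
(430, 80) [ 21 103 232]
(420, 90) [ 22  89 234]
(360, 60) [ 16 125 174]
(387, 34) [ 20 107 219]
(455, 17) [ 25  16 209]
t 1.6167 p [ 0.5849 -0.0579  0.2225] xyaw 2.7789 tilt 0.0001 q [-0.2887  0.4773  1.5284  0.0001  1.136  -1.4969] F [-0.0914 -0.0653 -0.5036] w 0.05985522181625356 g 0.0
tool delta [-0.0001 -0.0001  0.2052]
```

Call:
{"name": "nudge_tcp", "arguments": {"ticks": [{"trans": [0, 0, 0.035]}, {"trans": [0, 0, 0.035]}, {"trans": [0, 0, 0.035]}, {"trans": [0, 0, 0.03]}, {"trans": [0, 0, 0.03]}, {"trans": [0, 0, 0.02]}, {"trans": [0, 0, 0.01]}, {"trans": [0, 0, 0.01]}, {}, {}]}}

```text
time: 2.45
position: [0.5855, -0.0581, 0.018]
tool_rot: [0.18, 0.984, -0.0, 0.0]
ft_force: [0.1, -0.0, -0.2]
grip_width: 0.06
grip_force: 0.0
```

Call:
{"name": "nudge_tcp", "arguments": {"ticks": [{}, {}, {}, {}, {}, {}], "finger_gap": 0.0, "squeeze": 25}}

```text
time: 2.95
position: [0.5851, -0.058, 0.0179]
tool_rot: [0.179, 0.984, -0.0, 0.0]
ft_force: [-0.2, -0.3, 0.0]
grip_width: 0.0279
grip_force: 0.0
```

Call:
{"name": "nudge_tcp", "arguments": {"ticks": [{}, {}, {}, {}, {}, {}, {}]}}

```text
time: 3.53
position: [0.585, -0.0578, 0.0176]
tool_rot: [0.179, 0.984, 0.0, 0.0]
ft_force: [-0.5, 2.0, 2.2]
grip_width: 0.0159
grip_force: 25.0
```

Call:
{"name": "nudge_tcp", "arguments": {"ticks": [{"trans": [0, 0, -0.01]}, {"trans": [0, 0, -0.02]}, {"trans": [0, 0, -0.02]}, {"trans": [0, 0, -0.02], "yaw": -0.1}, {"yaw": -0.1}, {"yaw": -0.1}, {"yaw": -0.107}, {}, {}]}}

```text
time: 4.28
position: [0.5846, -0.058, 0.0876]
tool_rot: [-0.022, 1.0, -0.0, -0.0]
ft_force: [-0.4, 0.1, -2.9]
grip_width: 0.0161
grip_force: 25.0
```

Run:
```python
from obs import *
o,t=obs(); print(t.inv().apply(np.array([.4346,-.0809,.0173+.05])-o["position"]))
c=optics.camera("wrist"); cv2.imwrite("pics/w2.png",c["img"][:,:,::-1])
for k in blobs(masks(c["img"])["red"]): print(k.mean(0).astype(int),rect(cast(c,"wrist",k,.0125)),rect(cast(c,"wrist",k,.0835)))
```

```text
t 4.2833 p [ 0.5846 -0.058   0.0876] xyaw -3.0982 tilt 0.0006 q [-0.2889  0.6598  1.6385 -0.0003  0.8439 -1.9029] F [-0.4054  0.0607 -2.8956] w 0.016052788322308546 g 24.994506714865565
[ 0.1508 -0.0163  0.0204]
[481 449] (array([0.7927, 0.1162], dtype=float32), np.float32(-1.5321592), np.float32(0.026306108), np.float32(0.016415332)) (array([0.707 , 0.0627], dtype=float32), np.float32(-1.5321515), np.float32(0.018426623), np.float32(0.011498452))
[320 228] (array([ 0.5698, -0.0597], dtype=float32), np.float32(-1.5271724), np.float32(0.06461236), np.float32(0.0329322)) (array([ 0.5509, -0.0605], dtype=float32), np.float32(-1.5271724), np.float32(0.04525901), np.float32(0.023068022))
[294  61] (array([ 0.4594, -0.08  ], dtype=float32), np.float32(-1.530121), np.float32(0.089297384), np.float32(0.08570879)) (array([ 0.4736, -0.0747], dtype=float32), np.float32(-1.5301212), np.float32(0.06255013), np.float32(0.06003643))
```

Call:
{"name": "nudge_tcp", "arguments": {"ticks": [{"trans": [0.02, -0.002, 0]}, {"trans": [0.03, -0.004, 0]}, {"trans": [0.03, -0.004, 0]}, {"trans": [0.03, -0.004, 0]}, {"trans": [0.025, -0.002, 0]}, {"trans": [0.016, 0, 0]}, {}, {}, {"trans": [0, 0, 0.02]}, {"trans": [0, 0, 0.02]}, {"trans": [0, 0, 0.015]}, {"trans": [0, 0, 0.006]}, {"trans": [0, 0, 0.002]}, {}, {}]}}

```text
time: 5.58
position: [0.4359, -0.0812, 0.0249]
tool_rot: [-0.023, 1.0, -0.0, 0.001]
ft_force: [0.5, -0.3, -1.8]
grip_width: 0.0158
grip_force: 25.0
```

Run:
```python
from obs import *
o,t=obs(); print(t.inv().apply(np.array([.4346,-.0809,.0223])-o["position"]))
```

```text
t 5.5833 p [ 0.4359 -0.0812  0.0249] xyaw -3.0953 tilt 0.0017 q [-0.4372  0.6739  2.0321  0.      0.434  -2.0543] F [ 0.5404 -0.2587 -1.8023] w 0.015756875861629667 g 24.99484032858163
[0.0013 0.0003 0.0026]
```

Call:
{"name": "nudge_tcp", "arguments": {"ticks": [{"trans": [0.001, 0, 0.001]}, {"trans": [0, 0, 0.001]}, {}, {}]}}

```text
time: 5.92
position: [0.4341, -0.0811, 0.0229]
tool_rot: [-0.023, 1.0, -0.0, 0.0]
ft_force: [-0.7, -0.1, -2.2]
grip_width: 0.0159
grip_force: 25.0
```

Call:
{"name": "nudge_tcp", "arguments": {"ticks": [{}, {}, {}, {}, {}, {}, {}, {}], "finger_gap": 0.06}}

```text
time: 6.58
position: [0.4339, -0.081, 0.0225]
tool_rot: [-0.023, 1.0, 0.0, -0.0]
ft_force: [-0.5, 0.8, 0.4]
grip_width: 0.0575
grip_force: 0.0
```

Call:
{"name": "nudge_tcp", "arguments": {"ticks": [{"trans": [0, 0, -0.02]}, {"trans": [0, 0, -0.035]}, {"trans": [0, 0, -0.035]}, {"trans": [0, 0, -0.035]}, {"trans": [0, 0, -0.035]}, {"trans": [0, 0, -0.03]}, {}, {}, {}]}}

```text
time: 7.33
position: [0.4331, -0.0806, 0.2121]
tool_rot: [-0.023, 1.0, 0.0, -0.001]
ft_force: [0.0, 0.0, -0.6]
grip_width: 0.0601
grip_force: 0.0
```

Run:
```python
from obs import *
o,t=obs()
for n in ("wrist","side"):
  c=optics.camera(n); cv2.imwrite(f"pics/{n}3.png",c["img"][:,:,::-1])
```

```text
t 7.3333 p [ 0.4331 -0.0806  0.2121] xyaw -3.0954 tilt 0.0012 q [-0.4387  0.2973  1.8874  0.      0.9581 -2.0557] F [ 0.0178  0.009  -0.5983] w 0.06012547523996244 g 0.0
```

View pics/wrist3.png

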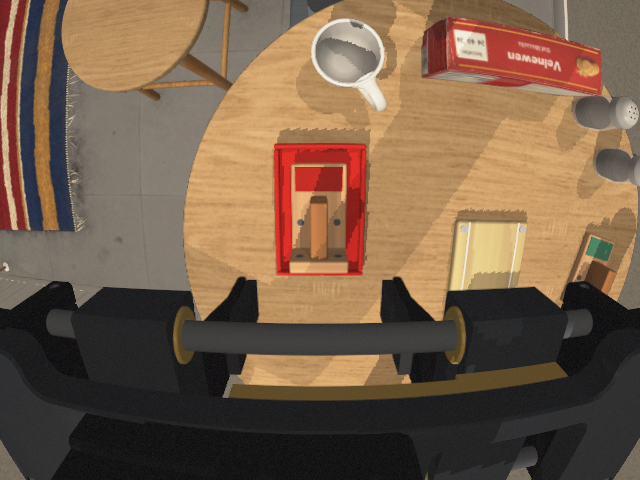

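The wrist view shows the red bracket lying upright and lengthwise within the tray (275–368, 143–275), released. Next I move to the green one.

Call:
{"name": "nudge_tcp", "arguments": {"ticks": [{"trans": [-0.003, 0.015, 0]}, {"trans": [-0.006, 0.03, 0]}, {"trans": [-0.0067, 0.0333, 0]}, {"trans": [-0.0067, 0.0333, 0]}, {"trans": [-0.0067, 0.0333, 0]}, {"trans": [-0.0067, 0.0333, 0]}, {"trans": [-0.0067, 0.0333, 0]}, {"trans": [-0.0067, 0.0333, 0]}, {"trans": [-0.0067, 0.0333, 0]}, {"trans": [-0.0067, 0.033, 0]}, {"trans": [-0.003, 0.017, 0], "yaw": 0.11}, {"yaw": 0.107}, {}, {}, {}]}}

```text
time: 8.68
position: [0.4836, 0.2491, 0.2114]
tool_rot: [0.084, 0.996, -0.001, -0.001]
ft_force: [0.2, -0.9, -0.4]
grip_width: 0.0599
grip_force: 0.0
```

Run:
```python
from obs import *
o,t=obs()
c=optics.camera("wrist"); cv2.imwrite("pics/w4.png",c["img"][:,:,::-1])
for k in blobs(masks(c["img"])["green"]):
  ce,a,l,s=rect(cast(c,"wrist",k,.0125)); y=a-np.pi/2 if a>0 else a+np.pi/2
  q=ce+.033*np.array([np.cos(y),np.sin(y)])
  print(k.mean(0).astype(int),ce,y,l,s,"origin",q,"tool",t.inv().apply(np.array([*q,.0173])-o["position"]))
```

```text
t 8.6833 p [0.4836 0.2491 0.2114] xyaw 2.9725 tilt 0.0027 q [ 0.2703  0.434   1.6469 -0.0002  1.0634 -1.1312] F [ 0.2392 -0.894  -0.3795] w 0.05987299966236745 g 0.0
[350 181] [0.4592 0.2788] -0.16684103 0.043181643 0.02175835 origin [0.4918 0.2733] tool [-0.0044  0.0255  0.194 ]
```

View pics/w4.png

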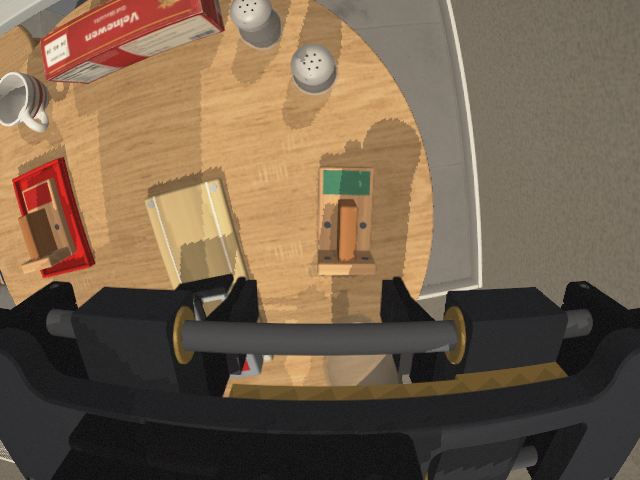

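The tag is at (346,182) and the bracket is aligned with the tool; its rib (347,230) is clear and the vase lies ahead of the gripper.

Call:
{"name": "nudge_tcp", "arguments": {"ticks": [{"trans": [-0.002, 0.013, 0]}, {"trans": [-0.002, 0.012, 0]}, {}, {"trans": [0, 0, 0.03]}, {"trans": [0, 0, 0.035]}, {"trans": [0, 0, 0.035]}, {"trans": [0, 0, 0.035]}, {"trans": [0, 0, 0.03]}, {"trans": [0, 0, 0.02]}, {"trans": [0, 0, 0.009]}, {}, {}]}}

```text
time: 9.73
position: [0.4929, 0.274, 0.0188]
tool_rot: [0.085, 0.996, 0.0, 0.0]
ft_force: [0.1, 0.1, -0.3]
grip_width: 0.0598
grip_force: 0.0
```

Call:
{"name": "nudge_tcp", "arguments": {"ticks": [{}, {}, {}, {}, {}, {}, {}, {}, {}, {}, {}, {}, {}], "finger_gap": 0.0, "squeeze": 40}}

```text
time: 10.82
position: [0.4924, 0.2737, 0.0186]
tool_rot: [0.085, 0.996, -0.0, -0.0]
ft_force: [-0.1, 0.3, 2.4]
grip_width: 0.0163
grip_force: 39.9
```

Call:
{"name": "nudge_tcp", "arguments": {"ticks": [{"trans": [0, 0, -0.01]}, {"trans": [0, 0, -0.02]}, {"trans": [0, 0, -0.02]}, {"trans": [0, 0, -0.02], "yaw": -0.1}, {"trans": [0, 0, -0.01], "yaw": -0.1}, {}, {}, {}]}}

```text
time: 11.48
position: [0.4917, 0.2735, 0.0979]
tool_rot: [-0.014, 1.0, -0.0, -0.001]
ft_force: [-0.2, -0.4, -0.3]
grip_width: 0.0155
grip_force: 39.9
```

Run:
```python
from obs import *
o,t=obs()
c=optics.camera("wrist"); cv2.imwrite("pics/w5.png",c["img"][:,:,::-1])
for k in blobs(masks(c["img"])["green"]):
  ce,a,l,s=rect(cast(c,"wrist",k,o["position"][2]-.0173+.012)); print(k.mean(0),ce,a-np.pi/2 if a>0 else a+np.pi/2,l,s)
```

```text
t 11.4833 p [0.4917 0.2735 0.0979] xyaw -3.1145 tilt 0.0016 q [ 0.3091  0.6198  1.6961  0.0001  0.8273 -1.2888] F [-0.1987 -0.429  -0.3106] w 0.01547852397639328 g 39.92305466439575
[322.823  225.6881] [0.4577 0.2717] 0.027316093 0.045131147 0.022271987
```

Run:
```python
from obs import *
for n in ("wrist","scene"):
  c=optics.camera(n); cv2.imwrite(f"pics/{n}6.png",c["img"][:,:,::-1])
  h=cv2.cvtColor(c["img"],cv2.COLOR_RGB2HSV).astype(int)
  # white lines
  m=(h[:,:,1]<50)&(h[:,:,2]>170)
  for k in blobs(m,8):
    ce,a,l,s=rect(cast(c,n,k,.0122))
    if .35<ce[0]<.7 and 0<ce[1]<.25: print(n,"white",k.mean(0).astype(int),ce,round(a,3),l,s)
  m=(h[:,:,1]<115)&(h[:,:,1]>60)&(h[:,:,2]>190)&(h[:,:,0]>18)&(h[:,:,0]<30)
  for k in blobs(m,200):
    ce,a,l,s=rect(cast(c,n,k,.012)); print(n,"board",k.mean(0).astype(int),ce,round(a,3),l,s)
```

```text
wrist white [133 373] [0.6197 0.1078] -1.515 0.03215338 0.012727845
wrist white [104 370] [0.6215 0.0743] -1.538 0.014953273 0.012656379
wrist white [ 67 180] [0.4439 0.072 ] 1.464 0.0065074204 0.0065028276
wrist white [ 80 228] [0.4856 0.0808] 0.046 0.09732103 0.0018243504
wrist white [145 172] [0.4403 0.1465] -0.053 0.007313977 0.005819589
wrist white [141 202] [0.4632 0.1417] 0.044 0.057915397 0.001865834
wrist board [ 75 229] [0.4897 0.0753] 0.049 0.10365228 0.012683981
wrist board [106 216] [0.4805 0.1116] 0.041 0.088705234 0.059879996
wrist board [149 198] [0.4633 0.1484] 0.043 0.05741272 0.011364955
scene white [336 245] [0.6267 0.1538] -1.527 0.03484386 0.017352646
scene board [305 277] [0.5156 0.0789] 0.047 0.15069513 0.0182954
```

View pics/wrist6.png

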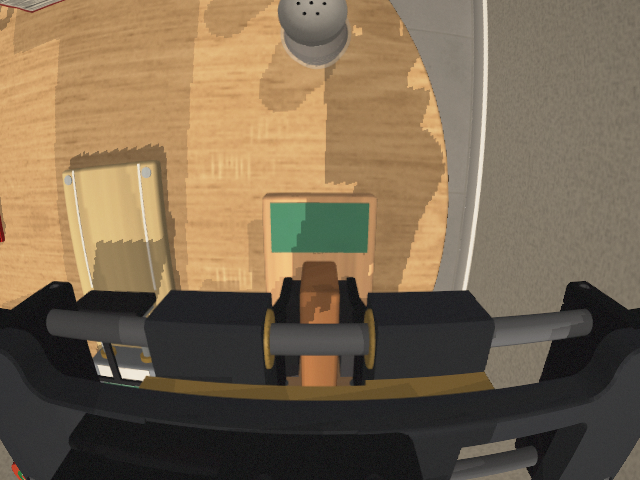

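The view shows the bracket held squarely (tag 320,227), with the board's white lines at (80,228) and (141,202). The lines cast to 62 mm apart with yaw 0.045, which matches the stated size.

Call:
{"name": "nudge_tcp", "arguments": {"ticks": [{"trans": [0.002, -0.01, 0]}, {"trans": [0.003, -0.025, 0]}, {"trans": [0.004, -0.03, 0]}, {"trans": [0.004, -0.03, 0]}, {"trans": [0.004, -0.03, 0]}, {"trans": [0.004, -0.025, 0]}, {"trans": [0.002, -0.0116, 0], "yaw": -0.018}, {}, {}, {"trans": [0, 0, 0.02]}, {"trans": [0, 0, 0.02]}, {"trans": [0, 0, 0.01]}, {}, {}, {}]}}

```text
time: 12.88
position: [0.4746, 0.112, 0.0489]
tool_rot: [-0.024, 1.0, 0.0, 0.0]
ft_force: [-0.1, 0.5, -0.8]
grip_width: 0.016
grip_force: 39.9
```

Run:
```python
from obs import *
o,t=obs()
for n in ("wrist","side","scene"):
  c=optics.camera(n); cv2.imwrite(f"pics/{n}7.png",c["img"][:,:,::-1])
  h=cv2.cvtColor(c["img"],cv2.COLOR_RGB2HSV).astype(int)
  if n!="wrist": continue
  m=(h[:,:,1]<50)&(h[:,:,2]>170)
  for k in blobs(m,8):
    ce,a,l,s=rect(cast(c,n,k,.0122))
    if .35<ce[0]<.7 and 0<ce[1]<.25: print(n,"white",k.mean(0).astype(int),ce,round(a,3),l,s)
  for k in blobs(masks(c["img"])["green"]): print(rect(cast(c,n,k,o["position"][2]-.0186+.0125)))
```

```text
t 12.8833 p [0.4746 0.112  0.0489] xyaw -3.0937 tilt 0.0008 q [ 0.0021  0.6451  1.9119  0.0001  0.5838 -1.6166] F [-0.1055  0.4518 -0.7924] w 0.01595082117529576 g 39.92308583110571
wrist white [252 215] [0.4437 0.0727] 0.806 0.0074957563 0.006946503
(array([0.4428, 0.1284], dtype=float32), np.float32(0.36229014), np.float32(0.018240117), np.float32(0.012135873))
(array([0.4416, 0.0955], dtype=float32), np.float32(0.015504464), np.float32(0.022838298), np.float32(0.017155124))
```

```bash
python3 -c "
import cv2;a=cv2.imread('pics/side7.png')[200:320,220:400];b=cv2.imread('pics/scene7.png')[190:310,230:410]
import numpy as np;cv2.imwrite('pics/m7.png',cv2.resize(np.hstack([a,b]),None,fx=2.2,fy=2.2,interpolation=cv2.INTER_CUBIC))"
```

```text
(no output)
```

View pics/m7.png

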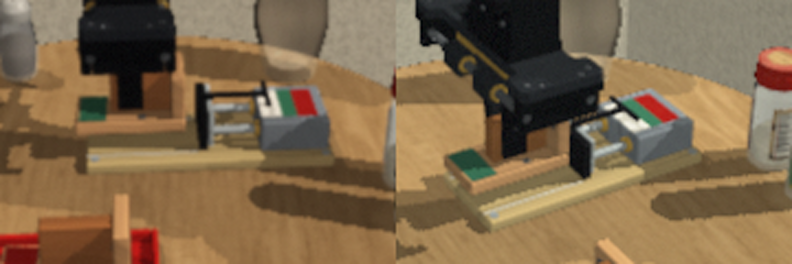

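The bracket hovers over the lane, square, with its front plate about 12–15 mm short of the black stop (left crop, plate at 178,90 and stop at 202,115). I lower it next.

Call:
{"name": "nudge_tcp", "arguments": {"ticks": [{"trans": [0, 0, 0.008]}, {"trans": [0, 0, 0.006]}, {"trans": [0, 0, 0.003]}, {}, {}, {}]}}

```text
time: 13.53
position: [0.474, 0.1115, 0.0314]
tool_rot: [-0.024, 1.0, 0.0, -0.0]
ft_force: [0.5, 1.1, -1.0]
grip_width: 0.0158
grip_force: 40.0
```

Call:
{"name": "nudge_tcp", "arguments": {"ticks": [{"trans": [0, 0, 0.0007]}, {}, {}, {}]}}

```text
time: 13.87
position: [0.4742, 0.1116, 0.0309]
tool_rot: [-0.024, 1.0, -0.0, 0.0]
ft_force: [-0.0, -0.3, -0.9]
grip_width: 0.0158
grip_force: 40.0
```

Call:
{"name": "nudge_tcp", "arguments": {"ticks": [{"trans": [0, 0, 0.0006]}, {}, {}, {}]}}

```text
time: 14.2
position: [0.4743, 0.1116, 0.0307]
tool_rot: [-0.024, 1.0, -0.0, 0.0]
ft_force: [-1.6, 0.2, 5.2]
grip_width: 0.0158
grip_force: 40.0
```

Call:
{"name": "nudge_tcp", "arguments": {"ticks": [{"trans": [-0.002, 0, -0.0003]}, {"trans": [-0.003, 0, 0]}, {"trans": [-0.003, 0, 0]}, {}, {}, {}]}}

```text
time: 14.7
position: [0.4801, 0.112, 0.0306]
tool_rot: [-0.024, 1.0, 0.0, -0.002]
ft_force: [-5.1, 0.0, 7.1]
grip_width: 0.0159
grip_force: 40.0
```

Call:
{"name": "nudge_tcp", "arguments": {"ticks": [{"trans": [-0.003, 0, 0]}, {"trans": [-0.003, 0, 0]}, {"trans": [-0.003, 0, 0]}, {}, {}, {}]}}

```text
time: 15.2
position: [0.4888, 0.1125, 0.0307]
tool_rot: [-0.024, 1.0, 0.0, -0.002]
ft_force: [-3.9, -0.1, 7.1]
grip_width: 0.0156
grip_force: 40.0
```

Call:
{"name": "nudge_tcp", "arguments": {"ticks": [{"trans": [-0.0025, 0, 0]}, {"trans": [-0.0025, 0, 0]}, {}, {}, {}]}}

```text
time: 15.62
position: [0.4907, 0.1127, 0.0307]
tool_rot: [-0.024, 1.0, -0.0, -0.005]
ft_force: [-9.7, -1.0, 12.7]
grip_width: 0.0155
grip_force: 40.0
```

Call:
{"name": "nudge_tcp", "arguments": {"ticks": [{"trans": [0, 0, -0.001]}, {}, {}, {}]}}

```text
time: 15.95
position: [0.4954, 0.1128, 0.031]
tool_rot: [-0.024, 1.0, 0.0, -0.001]
ft_force: [-2.3, 1.9, -1.0]
grip_width: 0.0156
grip_force: 40.0
```

Run:
```python
from obs import *
o,t=obs(); print(t.as_euler("xyz"))
c=optics.camera("scene"); d=optics.camera("side")
cv2.imwrite("pics/m8.png",cv2.resize(np.hstack([d["img"][200:320,220:400],c["img"][190:310,230:410]])[:,:,::-1],None,fx=2.2,fy=2.2,interpolation=cv2.INTER_CUBIC))
```

```text
t 15.95 p [0.4954 0.1128 0.031 ] xyaw -3.0943 tilt 0.0021 q [ 0.0035  0.6937  1.8648  0.0003  0.5851 -1.6149] F [-2.2651  1.9207 -1.0084] w 0.01561040674212391 g 39.99145444482565
[ 3.1413 -0.0021 -3.0943]
```

View pics/m8.png

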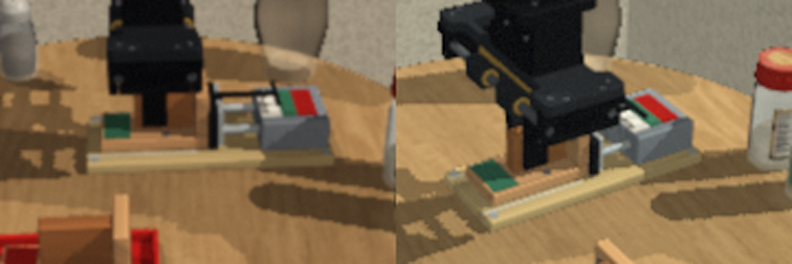

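The bracket now touches the stop in the crop (plate at 212,120). About 2.3 N agrees with roughly 7 mm of travel, so I push further.

Call:
{"name": "nudge_tcp", "arguments": {"ticks": [{"trans": [-0.0025, 0, 0]}, {"trans": [-0.0025, 0, 0]}, {"trans": [-0.002, 0, 0]}, {}, {}, {}]}}

```text
time: 16.55
position: [0.5018, 0.1131, 0.0311]
tool_rot: [-0.024, 1.0, 0.0, -0.002]
ft_force: [-4.8, 1.3, -1.0]
grip_width: 0.0159
grip_force: 40.0
```

Call:
{"name": "nudge_tcp", "arguments": {"ticks": [{"trans": [-0.002, 0, 0]}, {"trans": [-0.001, 0, 0]}, {}, {}, {}]}}

```text
time: 16.97
position: [0.5043, 0.1132, 0.0311]
tool_rot: [-0.024, 1.0, 0.0, -0.002]
ft_force: [-5.4, 1.1, -1.1]
grip_width: 0.0159
grip_force: 40.0
```

Run:
```python
from obs import *
obs()
c=optics.camera("scene"); d=optics.camera("side")
# pointer bar / scale: report green patch remains and save
cv2.imwrite("pics/m9.png",cv2.resize(np.hstack([d["img"][215:295,300:390],c["img"][215:295,290:380]])[:,:,::-1],None,fx=4.4,fy=4.4,interpolation=cv2.INTER_CUBIC))
```

```text
t 16.9667 p [0.5043 0.1132 0.0311] xyaw -3.0943 tilt 0.0044 q [ 0.0043  0.6995  1.8408  0.0001  0.6057 -1.6139] F [-5.3744  1.07   -1.0576] w 0.01587217039463634 g 39.99157986603677
```

View pics/m9.png

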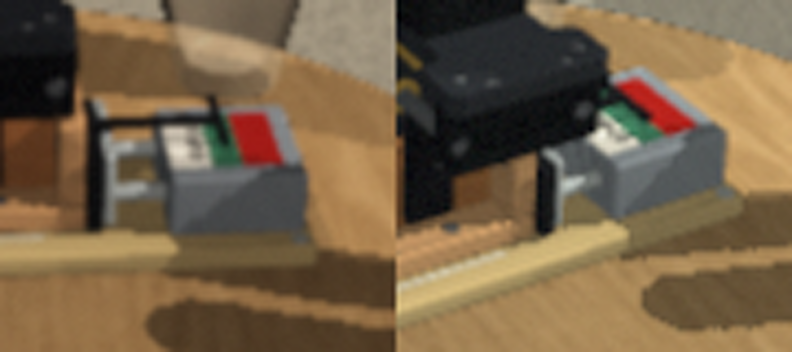

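The pointer stands in the green of the scale (left crop, about 222,140), with the bracket on the board against the stop. I nudge it to the middle and settle.

Call:
{"name": "nudge_tcp", "arguments": {"ticks": [{"trans": [-0.002, 0, 0]}, {"trans": [0, 0, 0.0003]}, {}, {}, {}, {}, {}, {}, {}, {}, {}, {}]}}

```text
time: 18.07
position: [0.5061, 0.1133, 0.031]
tool_rot: [-0.024, 1.0, 0.0, -0.002]
ft_force: [-6.9, -0.1, 1.0]
grip_width: 0.0155
grip_force: 40.0
```

Run:
```python
from obs import *
obs()
```

```text
t 18.0667 p [0.5061 0.1133 0.031 ] xyaw -3.0943 tilt 0.0046 q [ 0.0044  0.7009  1.8361  0.0001  0.6092 -1.6137] F [-6.8748 -0.0672  0.9599] w 0.015524500029742243 g 39.991272278130054
```

Call:
{"name": "nudge_tcp", "arguments": {"ticks": [{}, {}, {}, {}, {}, {}]}}

```text
time: 18.57
position: [0.5061, 0.1133, 0.031]
tool_rot: [-0.024, 1.0, 0.0, -0.002]
ft_force: [-6.8, 0.7, 0.2]
grip_width: 0.0154
grip_force: 40.0
```

```bash
python3 -c "
from rig import robot, optics, get_obs; print(robot.hand_in())"
```

```text
the job is handed in; nothing more can be done
None
```

The job is handed in, verdict not shown: the red-tagged bracket stands released in the red tray, and the green-tagged one is gripped flat and square on the board, holding a steady push of about 6.8 N at roughly 19 mm of stop travel (mid-green), at 18.6 s.

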